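# Shift the moulding line's gate lever to the bar slot

### The arm

A 7-joint arm with a two-finger parallel gripper is mounted at the origin on the work surface. World frame = base frame: x ahead of the robot, y to its left, z up, the work surface at z = 0. Lengths are in m, angles in rad, forces in N, time in s.
With the tool pointing down it reaches from about 0.35 to 0.9 m from the base axis. Payload 8.1 kg.
Tool frame: the origin (TCP) lies at the very end of the fingers, on their centre line; the grasp point (between the pads) lies 19 mm behind it (arm.grasp_offset is the distance from the TCP to the grasp point, in m); z points along the fingers, y is the direction in which the jaws open and shut (so a half turn about z gives the same grasp; the last joint's range is limited). The gripper opens to 92 mm and grips with 3 to 60 N. Pads are 19 mm wide; open, the fingers measure 130 mm over their backs; the gripper's body (75 mm by 190 mm) begins 47 mm behind the grasp point.
Start: joints at [-1.425, 0.434, 0.025, 1.573, -0.012, 1.134, -0.075], TCP at [0.154, 0.606, 0.227] pointing down, gripper open.
Joint ranges: [-2.62, 2.62], [-0.44, 2.09], [-1.27, 1.32], [0.08, 2.57], [-1.32, 4.46], [0.12, 2], [-2.74, 2.74]. Speed limits (rad/s): [2.22, 2.22, 3.01, 3.01, 3.14, 3.14, 3.14].

### API

Orientations are given as a rotation vector (axis times angle).
In Python, from cell import arm, eyes, workorder gives the robot as it stands.
- The arm moves only by the shell command python3 -m inch 'ROWS' [FORCE]. ROWS is JSON, a list that holds one entry, the list of rows, each a list of 5 numbers: the closure, from 0 (fully open) to 1 (shut), then the shift along the tool's x, y, z in mm, then the turn about the tool's z in degrees. A call has 1 to 12 rows; each row shifts and turns the pose as measured when the row begins, along the tool's axes as they then stand; what a row does not reach is not made up. A row lasts 1/10 s, in which the tool goes at most 50 mm and 8.59 degrees, less where a joint would pass 70% of its speed; a pose out of reach is approached as far as the arm can. A call with a gripper value outside its range is refused whole. The fingers move at their own pace and stop on an object; FORCE is the grip in N (left out, the last holds). Time passes only in rows, so rows that do not move let the fingers close. It gives the time, the measured TCP pose, the force and the opening at its end, in the units of the state.
- arm.observe(): the state, without advancing time (a new reading comes with each control period).
- eyes.get_image(name): name is "side" or "top"; returns a dict with "frame" (384x512x3 uint8, blue, green, red), "intrinsics" (3x3 intrinsics, pixels), "rvec" (rotation vector, rad) and "tvec" (3), from world to camera coordinates, as OpenCV has them. Camera axes: x right, y down, z forward; pixel columns grow to the right and rows downward; lengths in m; the calibration is good to about 2 mm. A picture is of the moment at which its call begins. There is no depth.
- workorder.sign_off(): hands the job in, once; it reports no verdict.
The state is a dict: "clock": time; "joints": joint angles; "dq": joint speeds; "joint_efforts": joint torques, N m; "position": TCP position; "ee_rot": TCP orientation; "force": force on the tool from outside, world axes, zero at the start; "ft_torque": the same for the moment, N m; "width": opening from 0.0 (shut) to 1.0 (fully open).
Only numpy, scipy, OpenCV 4.12 (cv2) and the standard library are available. Lean on these libraries where they do the work, as an engineer would, in place of code of your own. Each camera call takes 0.05 s, during which the arm holds its last target.

### The job

The moulding line is to run bars next. Without gripping the lever, push it gently with your fingertips along the gate, from the unmarked middle track it stands in, through the cross channel and fully home into the slot whose tag shows one long bar, without putting it into any other tagged slot on the way. Leave the jar, the beaker and the spatula where they are.

Things in the scene. Friction and masses are not known exactly. Their poses are not given: they have to be found in the camera images.
- gearbox: Grey selector gearbox fixed to the bench, 200 mm (x) by 320 mm (y from -130 to +190), 88 mm high, with a 180 x 190 x 12 mm aluminium gate plate on top (upper face 100 mm above the bench). Origin at bench level under the gate's centre; x along the slots (away from the robot at yaw 0), y across, z up. Motor and belt on its +x side stay below 90 mm.
- gate (a point): Centre of the gate, on the plate's upper face, axes as the gearbox. Double H: three tracks along x, at y = -28, 0, +28 mm at plate level, 16 mm wide, joined only by a 16 mm cross channel along y at x = 0. The stem's centre travels about 26 mm each way along a track. The islands between have rounded noses. The lever starts anywhere along the untagged middle track; the outer tracks' four ends are tagged.
- knob (a point): Centre of the lever's black ball knob, 32 mm in diameter, on an 8 mm steel stem. Fully home in an outer slot it is about 49 mm along and 50 to 56 mm across from the gate's centre. The stem has play: it crosses freely with the knob within about 7 mm of gate x = 0, and enters an outer slot freely with the knob 52 mm across or more (58 mm at the stop); the noses steer it in if a few mm off.
- pivot (a point): Point the lever leans about (no twist), inside the gearbox, 5 mm above the bench under the gate's centre; 185 mm from the knob's centre, so the knob is 190 mm above the bench when upright. Knob in the gearbox frame: x = 0.185*sin(lever), y = 0.185*sin(lever_side)*cos(lever), in m. Friction holds the lever where it is left; about 2.5 N at the knob moves it. No springs or detents; firm stops.
- lever (a joint): Lean of the lever along the slots, rad: 0 in the cross channel, positive towards the gearbox's +x, stops at -0.27 and +0.27 (slot ends).
- lever_side (a joint): Lean of the lever across the slots, rad: 0 in the middle track, positive towards the gearbox's +y, stops at -0.32 and +0.32; about 0.28 to 0.32 either way is in an outer track.
- tag_bar: Tag of the slot wanted: white plate 36 x 42 x 3 mm on the gate plate, with a raised brown shape 3 mm high: one single bar 32 mm long (along the gearbox's y) and 9 mm wide. Origin at the centre of its underside, 60 mm along and 52 mm across from the gate's centre, beyond the end of the slot it marks. Which outer slot that is varies.
- tag_round: Tag of another slot: white plate 36 x 42 x 3 mm on the gate plate, with a raised brown shape 3 mm high: one disc 26 mm across. Origin at the centre of its underside, 60 mm along and 52 mm across from the gate's centre, beyond the end of the slot it marks. Which outer slot that is varies.
- tag_cross: Tag of another slot: white plate 36 x 42 x 3 mm on the gate plate, with a raised brown shape 3 mm high: a cross, 30 mm each way, arms 8 mm wide. Origin at the centre of its underside, 60 mm along and 52 mm across from the gate's centre, beyond the end of the slot it marks. Which outer slot that is varies.
- tag_pair: Tag of another slot: white plate 36 x 42 x 3 mm on the gate plate, with a raised brown shape 3 mm high: two small separate discs 11 mm across, side by side along y, 20 mm between centres. Origin at the centre of its underside, 60 mm along and 52 mm across from the gate's centre, beyond the end of the slot it marks. Which outer slot that is varies.
- jar: Small closed jar, 44 mm across, 55 mm high, standing loose on the gearbox housing (88 mm above the bench), about 125 to 165 mm to the +y side of the gate's centre. Origin at the centre of its underside. Leave alone.
- beaker: Open steel cup, 72 mm across, 85 mm high, standing loose on the bench to the gearbox's -y side. Origin at the centre of its underside. Leave alone.
- spatula: Wood-handled spatula lying loose on the bench to the gearbox's +y side, 280 mm long (along its x), blade 65 mm wide, 20 mm high at the handle. Origin at mid-length, underside. Leave alone.

How it is judged:
By the outcome, as a careful person would: the job done as asked, in the order asked, and still so for the second after the job is handed in, with the robot touching nothing.
It also fails if it takes over 54 s, if anything falls off the work surface, if the arm or the gripper's body presses on something with over 40 N, if the wrist force passes 120 N, or if a joint passes its speed limit or range.

## Working session

There is one attempt and no reset: what is moved stays moved. The work goes in short steps, Python scripts to look and compute and a shell command to move; the robot and the scene stay as the last step left them, time stands still between calls to the robot, and variables do not carry over. Pictures are saved under pics/ and viewed, and the job is handed in when it is done.

```bash
mkdir -p pics; ls; python3 - <<'E'
from cell import arm, eyes
import cv2
print(arm.observe())
for n in("side","top"):
    d=eyes.get_image(n); cv2.imwrite(f"pics/{n}0.png",d["frame"]); print(n,d["intrinsics"],d["rvec"],d["tvec"])
E
```

```text
pics
{'clock': 0.0, 'joints': array([-1.42461096,  0.43520512,  0.02497877,  1.57412678, -0.0115568 ,
        1.13397583, -0.07508948]), 'dq': array([-0.00105245,  0.00160579,  0.00113973, -0.00102684, -0.00058135,
       -0.00247382, -0.00131459]), 'joint_efforts': array([-3.67317316e-04, -6.67855024e+01,  9.84519124e-01, -3.14456785e+01,
       -6.06403663e-02,  4.28432319e-02,  1.80010989e-04]), 'position': array([0.15383779, 0.60523601, 0.22594466]), 'ee_rot': array([-3.89855128e-01, -3.11729693e+00,  2.46798865e-03]), 'force': array([-0.39742903, -0.28631304, -0.20603811]), 'ft_torque': array([0.0565397 , 0.01121947, 0.01589547]), 'width': 0.9986449946188695}
side [[355.91243135   0.         254.20715896]
 [  0.         355.91243135 194.66379492]
 [  0.           0.           1.        ]] [ 2.05960158 -0.4353368   0.27681946] [-0.50391295  0.24509412  0.78397334]
top [[397.33131548   0.         257.17180289]
 [  0.         397.33131548 193.94642851]
 [  0.           0.           1.        ]] [ 2.15082887 -2.16051136  0.15375678] [0.05621567 0.60595355 0.93672018]
```

View pics/side0.png

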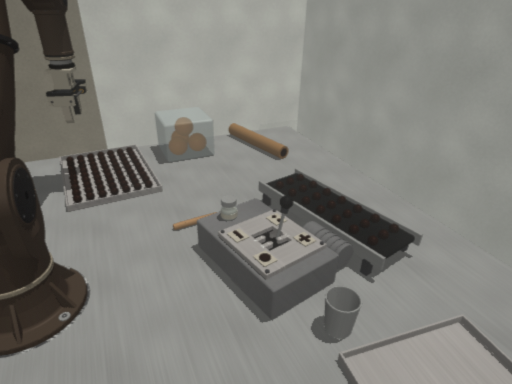

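View pics/top0.png

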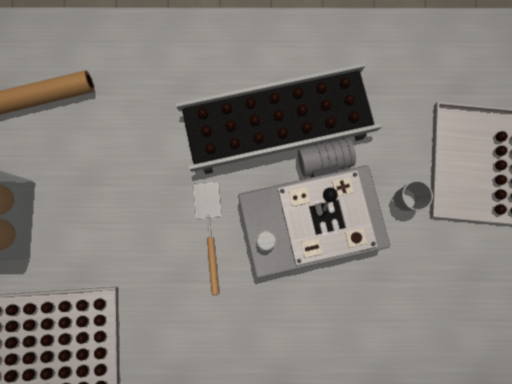

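```bash
python3 - <<'E'
import cv2
a=cv2.imread("pics/top0.png")[155:290,230:400]; cv2.imwrite("pics/topz.png",cv2.resize(a,None,fx=4.5,fy=4.3,interpolation=cv2.INTER_CUBIC)[:600,:800])
a=cv2.imread("pics/side0.png")[185:305,190:350]; cv2.imwrite("pics/sidez.png",cv2.resize(a,None,fx=5,fy=5,interpolation=cv2.INTER_CUBIC))
E
```

```text
(no output)
```

View pics/topz.png

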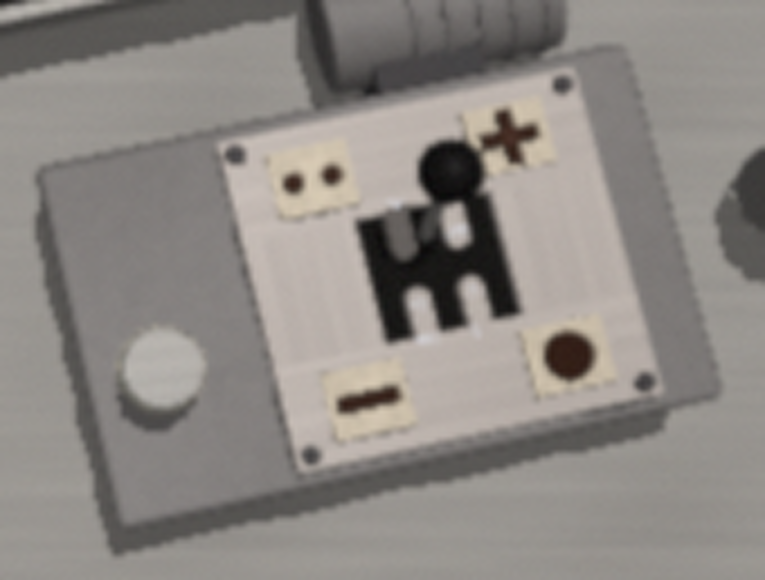

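View pics/sidez.png

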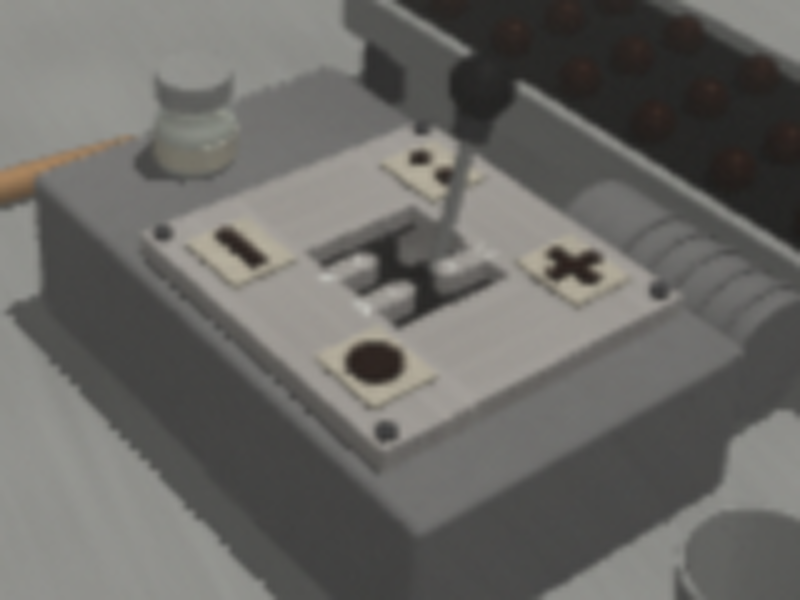

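```bash
cat > h.py <<'E'
import numpy as np, cv2
from scipy.optimize import least_squares
from cell import arm, eyes
C={}
def cam(n):
    if n not in C:
        d=eyes.get_image(n); C[n]=d
    return C[n]
def proj(n,P):
    d=cam(n); return cv2.projectPoints(np.asarray(P,float).reshape(-1,3),np.asarray(d["rvec"],float),np.asarray(d["tvec"],float),np.asarray(d["intrinsics"],float),None)[0].reshape(-1,2)
def g2w(g,P):
    P=np.asarray(P,float).reshape(-1,3);c,s=np.cos(g[2]),np.sin(g[2])
    return np.c_[g[0]+c*P[:,0]-s*P[:,1],g[1]+s*P[:,0]+c*P[:,1],P[:,2]]
def w2g(g,P):
    P=np.asarray(P,float).reshape(-1,3);c,s=np.cos(g[2]),np.sin(g[2]);x=P[:,0]-g[0];y=P[:,1]-g[1]
    return np.c_[c*x+s*y,-s*x+c*y,P[:,2]]
def kn(q):
    a,b=q; return [[.185*np.sin(a),.185*np.sin(b)*np.cos(a),.005+.185*np.cos(a)*np.cos(b)]]
def knob(g,top=None,side=None):
    def f(q):
        r=[]
        if top is not None:r.append(proj("top",g2w(g,kn(q)))[0]-top)
        if side is not None:r.append(proj("side",g2w(g,kn(q)))[0]-side)
        return np.concatenate(r)
    s=least_squares(f,[0,0]); return s.x,s.fun
E
python3 - <<'E'
from h import *
zt=lambda u:np.array(u,float)/[4.5,4.3]+[229.6,154.6]
zs=lambda u:np.array(u,float)/5+[189.6,184.6]
T=[[.06,.052,.106],[.06,-.052,.106],[-.06,.052,.106],[-.06,-.052,.106]]
ut=zt([[312,180],[511,137],[368,399],[569,355]]);us=zs([[432,167],[574,265],[240,248],[375,362]])
f=lambda g:np.r_[(proj("top",g2w(g,T))-ut).ravel(),(proj("side",g2w(g,T))-us).ravel()]
s=least_squares(f,[.6,0,0.2]);print(s.x,s.fun.round(1));g=s.x
q,r=knob(g,zt([450,171]),zs([483,85]));print("knob",q,r,np.array(kn(q)),g2w(g,kn(q)))
# jar
o=arm.observe()
print("tcp in g",w2g(g,o["position"]))
R=cv2.Rodrigues(o["ee_rot"])[0];print(R.round(3))
print("yaw deg",np.degrees(g[2]))
E
```

```text
[ 0.54532485 -0.10655187  0.21872744] [ 0.5 -0.6  0.1 -0.5  0.6 -0.1  0.4 -0.1 -0.4 -0.4 -0.6 -0.2 -0.4 -0.5
 -0.5 -0.3]
knob [0.22854317 0.00053005] [ 0.15920534 -0.49695703 -0.59934147  0.2471648 ] [[4.19133804e-02 9.55092948e-05 1.85189510e-01]] [[ 0.58621889 -0.09736395  0.18518951]]
tcp in g [[-0.2276633   0.77999857  0.22626225]]
[[-0.969  0.246 -0.   ]
 [ 0.246  0.969 -0.001]
 [-0.    -0.001 -1.   ]]
yaw deg 12.532159296543552
```

```bash
python3 -m inch '[[[1,0,0,0,-6.7],[1,0,0,0,-6.7],[1,0,0,0,-6.7],[1,0,0,0,-6.7],[1,-16,-39,-1,0],[1,-16,-39,-1,0],[1,-16,-39,-1,0],[1,-16,-39,-1,0]]]' 10
cat >> h.py <<'E'
G=np.array([0.54532485,-0.10655187,0.21872744])
def st():
    o=arm.observe();R=cv2.Rodrigues(np.asarray(o["ee_rot"]))[0]
    c,s=np.cos(G[2]),np.sin(G[2]);Rg=np.array([[c,s,0],[-s,c,0],[0,0,1]])
    print("t",round(float(o["clock"]),2),"tcp_g mm",(w2g(G,o["position"])*1e3).round(1),"F_g",(Rg@o["force"]).round(2),"w",round(float(o["width"]),3),"\n",(Rg@R).round(3))
E
python3 -c "
from h import *
st()"
```

```text
clock: 1.0
position: [0.2498, 0.4687, 0.2274]
ee_rot: [0.391, -3.113, 0.003]
force: [1.5, -0.4, 0.6]
width: 0.354
t 1.0 tcp_g mm [[-163.7  625.7  227.4]] F_g [ 1.38 -0.72  0.63] w 0.354 
 [[-1.    -0.031 -0.004]
 [-0.031  1.    -0.002]
 [ 0.004 -0.001 -1.   ]]
```

```bash
python3 -m inch '[[[1,-16,-40,0,1.8],[1,-16,-40,0,0],[1,-16,-40,0,0],[1,-16,-40,0,0],[1,-16,-40,0,0],[1,-16,-40,0,0],[1,-16,-40,0,0],[1,-16,-40,0,0],[1,-16,-40,0,0],[1,-16,-40,0,0],[1,-16,-40,0,0],[1,-16,-40,0,0]]]'
python3 -c "
from h import *
st()"
```

```text
clock: 2.2
position: [0.5508, 0.0228, 0.2282]
ee_rot: [0.343, -3.121, -0.0]
force: [0.3, 0.4, -0.1]
width: 0.007
t 2.2 tcp_g mm [[ 33.4 125.1 228.2]] F_g [ 0.4   0.28 -0.15] w 0.007 
 [[-1.    -0.    -0.001]
 [-0.     1.     0.   ]
 [ 0.001  0.    -1.   ]]
```

```bash
python3 -m inch '[[[1,-30,-20,0,0],[1,-28,-35,0,0],[1,0,-35,0,0],[1,0,-30,0,0],[1,0,-5,0,0],[1,0,0,20,0],[1,0,0,20,0],[1,0,0,15,0],[1,0,0,4,0],[1,0,0,0,0]]]'
python3 - <<'E'
from h import *
st()
for n in("top","side"):
    a=eyes.get_image(n)["frame"]; a=a[155:290,230:400] if n=="top" else a[165:285,190:350]
    cv2.imwrite(f"pics/{n}1.png",cv2.resize(a,None,fx=4.4,fy=4.4,interpolation=cv2.INTER_CUBIC))
E
```

```text
clock: 3.2
position: [0.6386, -0.0982, 0.1656]
ee_rot: [0.33, -3.122, 0.003]
force: [-0.3, -0.5, 1.0]
width: 0.004
t 3.2 tcp_g mm [[ 92.9 -12.1 165.6]] F_g [-0.37 -0.46  0.96] w 0.004 
 [[-1.     0.008 -0.003]
 [ 0.008  1.    -0.002]
 [ 0.003 -0.002 -1.   ]]
```

View pics/side1.png

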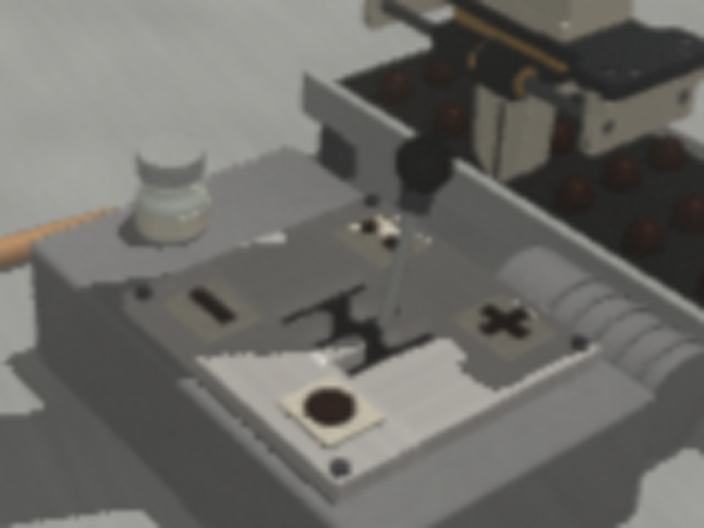

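View pics/top1.png

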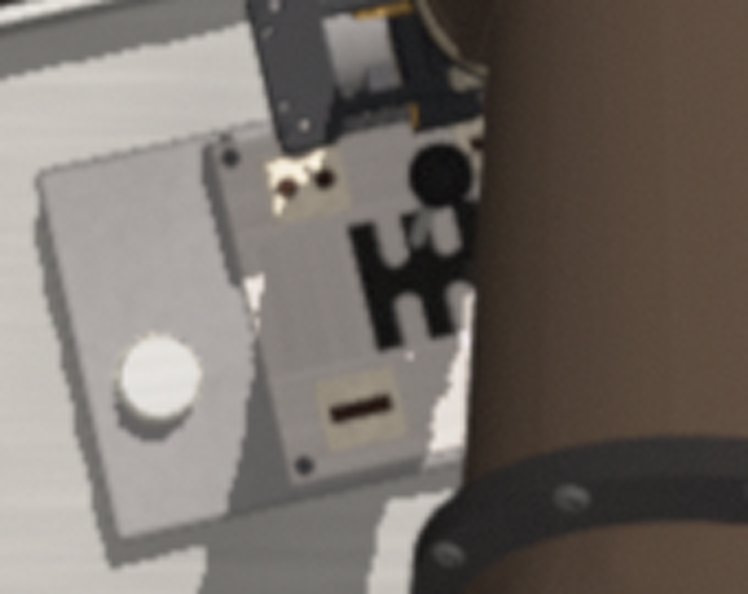

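```bash
python3 -m inch '[[[1,5,10,0,0],[1,10,2,0,0],[1,6,0,0,0],[1,6,0,0,0],[1,6,0,0,0],[1,6,0,0,0],[1,6,0,0,0],[1,0,0,0,0]]]'
python3 - <<'E'
from h import *
st()
for n in("top","side"):
    a=eyes.get_image(n)["frame"]; a=a[155:290,230:400] if n=="top" else a[165:285,190:350]
    cv2.imwrite(f"pics/{n}2.png",cv2.resize(a,None,fx=4.4,fy=4.4,interpolation=cv2.INTER_CUBIC))
E
```

```text
clock: 4.1
position: [0.5929, -0.095, 0.1716]
ee_rot: [-0.332, 3.113, -0.005]
force: [2.3, 0.7, -0.3]
width: 0.004
t 4.1 tcp_g mm [[ 48.9   0.9 171.6]] F_g [ 2.4   0.14 -0.33] w 0.004 
 [[-1.     0.006  0.011]
 [ 0.006  1.    -0.004]
 [-0.011 -0.004 -1.   ]]
```

View pics/side2.png

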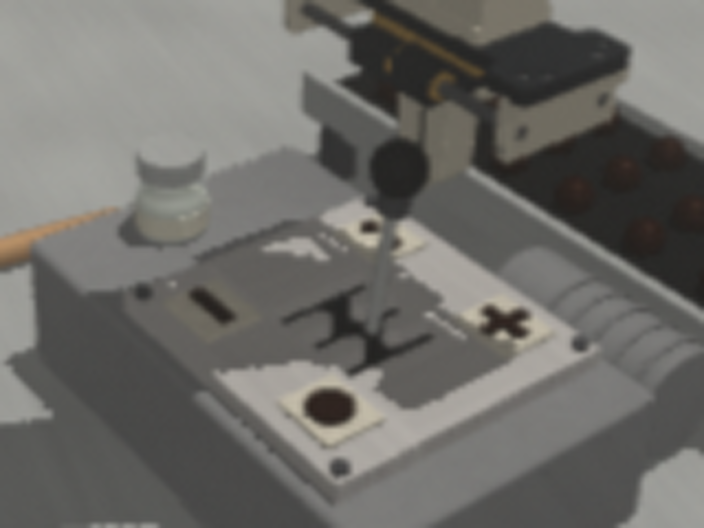

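View pics/top2.png

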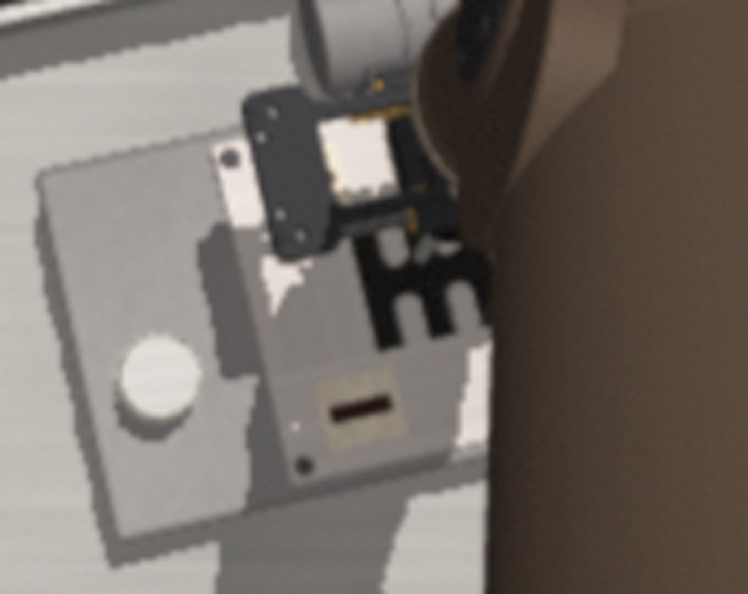

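```bash
cat >> h.py <<'E'
def ks(u,v):
    q,r=knob(G,None,np.array([u,v])/4.4+[189.6,164.6]); print("q",q.round(3),"knob_g mm",(np.array(kn(q))*1e3).round(1))
E
python3 -c "
from h import *
ks(399,168);ks(425,163)"
```

```text
q [0.139 0.002] knob_g mm [[ 25.6   0.4 188.2]]
q [0.242 0.004] knob_g mm [[ 44.3   0.7 184.6]]
```

```bash
python3 -m inch '[[[1,5,0,2,0],[1,5,0,2,0],[1,5,0,1,0],[1,5,0,1,0],[1,3,0,0,0],[1,0,0,0,0]]]'
python3 - <<'E'
from h import *
st()
for n in("side",):
    a=eyes.get_image(n)["frame"]; a=a[155:290,230:400] if n=="top" else a[165:285,190:350]
    cv2.imwrite(f"pics/{n}3.png",cv2.resize(a,None,fx=4.4,fy=4.4,interpolation=cv2.INTER_CUBIC))
E
```

```text
clock: 4.85
position: [0.5694, -0.1005, 0.1641]
ee_rot: [-0.332, 3.113, -0.006]
force: [1.9, 0.2, 2.5]
width: 0.006
t 4.85 tcp_g mm [[ 24.8   0.6 164.1]] F_g [ 1.93 -0.18  2.49] w 0.006 
 [[-1.     0.006  0.01 ]
 [ 0.006  1.    -0.005]
 [-0.01  -0.005 -1.   ]]
```

View pics/side3.png

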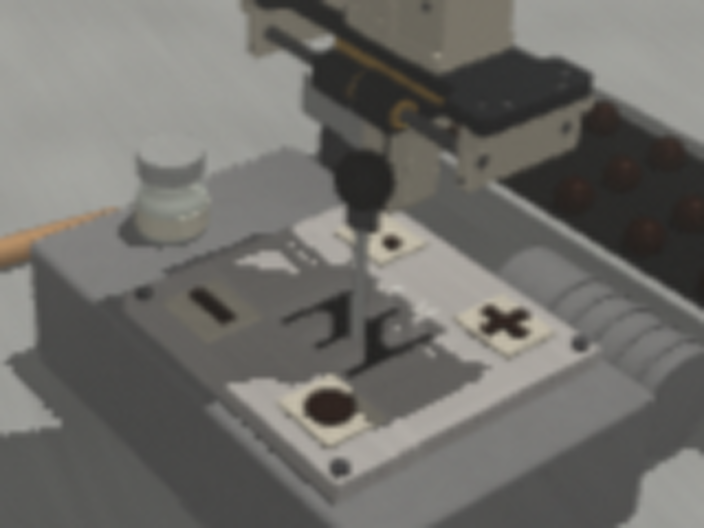

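```bash
python3 -c "
from h import *
ks(364,182)"
```

```text
q [-0.001 -0.01 ] knob_g mm [[ -0.2  -1.9 190. ]]
```

```bash
python3 -m inch '[[[1,-10,0,0,0],[1,-12,0,0,0],[1,0,-20,0,0],[1,0,-30,0,0],[1,0,-10,0,0],[1,0,0,0,0],[1,18,0,0,0],[1,20,0,0,0],[1,8,0,0,0],[1,0,0,0,0]]]'
python3 -c "
from h import *
st()"
```

```text
clock: 5.95
position: [0.5615, -0.1578, 0.1601]
ee_rot: [-0.345, 3.121, 0.002]
force: [0.5, -1.2, 0.4]
width: 0.004
t 5.95 tcp_g mm [[  4.7 -53.5 160.1]] F_g [ 0.25 -1.33  0.38] w 0.004 
 [[-1.    -0.002  0.002]
 [-0.002  1.     0.001]
 [-0.002  0.001 -1.   ]]
```

```bash
python3 -m inch '[[[1,5,3,-5,0],[1,0,5,0,0],[1,0,6,0,0],[1,0,6,0,0],[1,0,6,0,0],[1,0,6,0,0],[1,0,0,0,0]]]'
python3 - <<'E'
from h import *
st()
for n in("side",):
    a=eyes.get_image(n)["frame"]; a=a[155:290,230:400] if n=="top" else a[165:285,190:350]
    cv2.imwrite(f"pics/{n}4.png",cv2.resize(a,None,fx=4.4,fy=4.4,interpolation=cv2.INTER_CUBIC))
E
```

```text
clock: 6.65
position: [0.5518, -0.1232, 0.1664]
ee_rot: [-0.35, 3.118, 0.001]
force: [0.5, -0.1, 0.4]
width: 0.006
t 6.65 tcp_g mm [[  2.7 -17.7 166.4]] F_g [ 0.45 -0.25  0.41] w 0.006 
 [[-1.    -0.005  0.004]
 [-0.005  1.    -0.   ]
 [-0.004 -0.    -1.   ]]
```

View pics/side4.png

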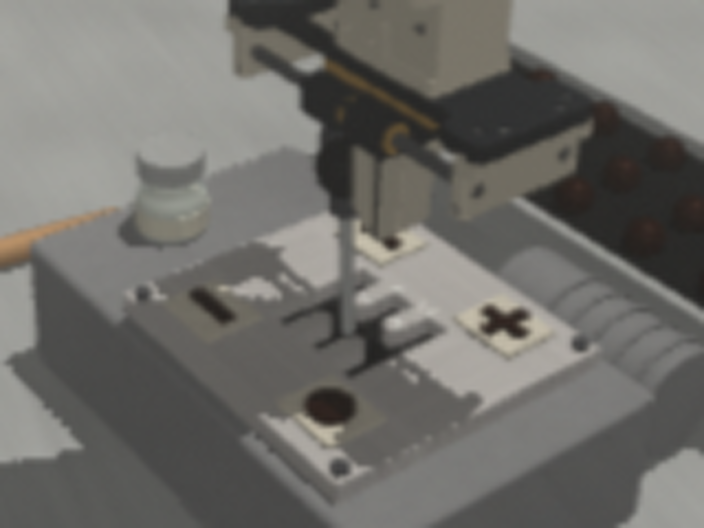

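```bash
python3 -c "
from h import *
ks(344,172)
for y in (10,14,18,22): print(y,(proj('side',g2w(G,[[0,y/1e3,.189],[-.01,y/1e3,.189]]))-[189.6,164.6])*4.4)"
```

```text
q [-0.011  0.066] knob_g mm [[ -2.   12.2 189.6]]
10 [[349.5530172  173.63630344]
 [334.50532431 179.48242436]]
14 [[344.71334597 170.36537455]
 [329.68505001 176.17035071]]
18 [[339.90614133 167.11638846]
 [324.89732245 172.88064035]]
22 [[335.13107768 163.8891251 ]
 [320.1418131  169.61306754]]
```

```bash
python3 -m inch '[[[1,1,5,0,0],[1,1,5,0,0],[1,0,6,0,0],[1,0,6,0,0],[1,0,6,0,0],[1,0,5,0,0],[1,0,4,0,0],[1,0,0,0,0]]]'
python3 - <<'E'
from h import *
st()
for n in("side","top"):
    a=eyes.get_image(n)["frame"]; a=a[155:290,230:400] if n=="top" else a[165:285,190:350]
    cv2.imwrite(f"pics/{n}5.png",cv2.resize(a,None,fx=4.4,fy=4.4,interpolation=cv2.INTER_CUBIC))
E
```

```text
clock: 7.55
position: [0.5409, -0.0859, 0.1657]
ee_rot: [-0.347, 3.118, -0.001]
force: [1.1, -1.2, -0.2]
width: 0.003
t 7.55 tcp_g mm [[1.000e-01 2.110e+01 1.657e+02]] F_g [ 0.82 -1.42 -0.17] w 0.003 
 [[-1.    -0.003  0.004]
 [-0.003  1.    -0.001]
 [-0.004 -0.001 -1.   ]]
```

View pics/side5.png

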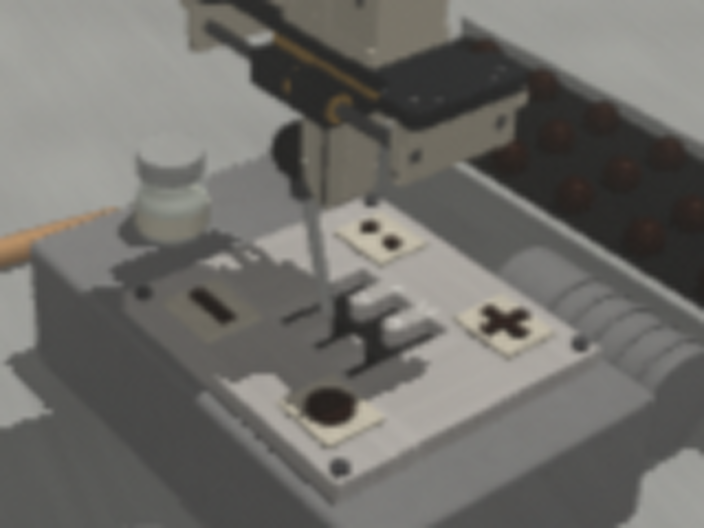

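View pics/top5.png

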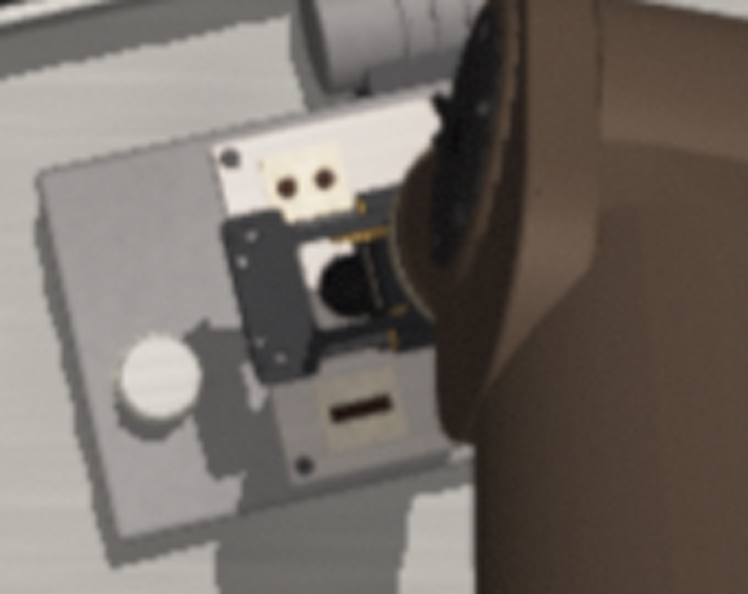

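```bash
python3 -c "
from h import *
q,r=knob(G,np.array([351,284])/4.4+[229.6,154.6],None);print(q,np.array(kn(q))*1e3)
q,r=knob(G,np.array([351,284])/4.4+[229.6,154.6],np.array([303,148])/4.4+[189.6,164.6]);print(q,r,np.array(kn(q))*1e3)"
```

```text
[2.48702392e-04 2.96029254e-01] [[4.60099420e-02 5.39690286e+01 1.81952937e+02]]
[0.00633679 0.29278112] [ 0.15040389 -0.59356953 -0.64453878  0.37475424] [[  1.17229879  53.39290786 182.12375082]]
```

```bash
python3 -m inch '[[[1,0,2,0,0],[1,0,0,0,0],[1,0,-14,0,0],[1,-15,0,0,0],[1,-20,0,0,0],[1,-10,0,0,0],[1,0,15,0,0],[1,0,20,0,0],[1,0,10,0,0],[1,0,0,0,0]]]'
python3 -c "
from h import *
st()"
```

```text
clock: 8.75
position: [0.5775, -0.048, 0.1656]
ee_rot: [-0.339, 3.121, -0.002]
force: [0.2, 0.3, 0.3]
width: 0.005
t 8.75 tcp_g mm [[ 44.2  50.2 165.6]] F_g [0.23 0.26 0.28] w 0.005 
 [[-1.     0.002  0.002]
 [ 0.002  1.    -0.001]
 [-0.002 -0.001 -1.   ]]
```

```bash
python3 -m inch '[[[1,10,4,0,0],[1,5,0,0,0],[1,5,0,1,0],[1,5,0,1,0],[1,5,0,1,0],[1,5,0,0,0],[1,5,0,0,0],[1,0,0,0,0]]]'
python3 - <<'E'
from h import *
st()
for n in("side","top"):
    a=eyes.get_image(n)["frame"]; a=a[155:290,230:400] if n=="top" else a[165:285,190:350]
    cv2.imwrite(f"pics/{n}6.png",cv2.resize(a,None,fx=4.4,fy=4.4,interpolation=cv2.INTER_CUBIC))
E
```

```text
clock: 9.55
position: [0.5351, -0.0548, 0.1635]
ee_rot: [-0.336, 3.117, -0.002]
force: [1.8, 0.9, -0.2]
width: 0.005
t 9.55 tcp_g mm [[  1.3  52.8 163.5]] F_g [ 1.96  0.49 -0.24] w 0.005 
 [[-1.     0.004  0.007]
 [ 0.004  1.    -0.002]
 [-0.007 -0.002 -1.   ]]
```

View pics/side6.png

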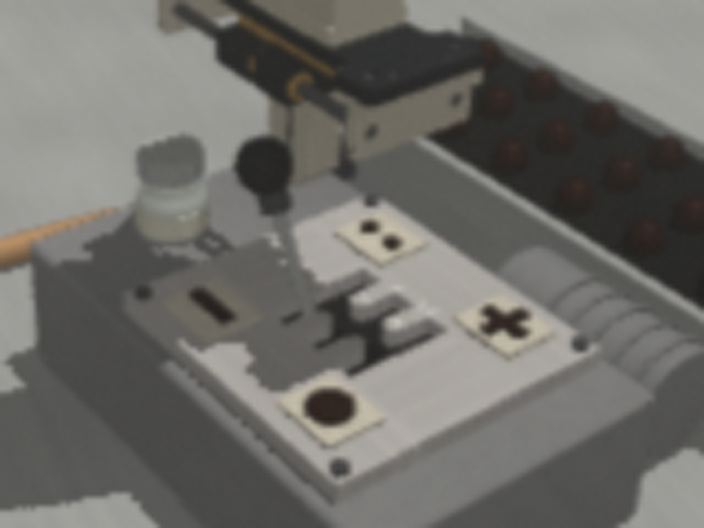

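View pics/top6.png

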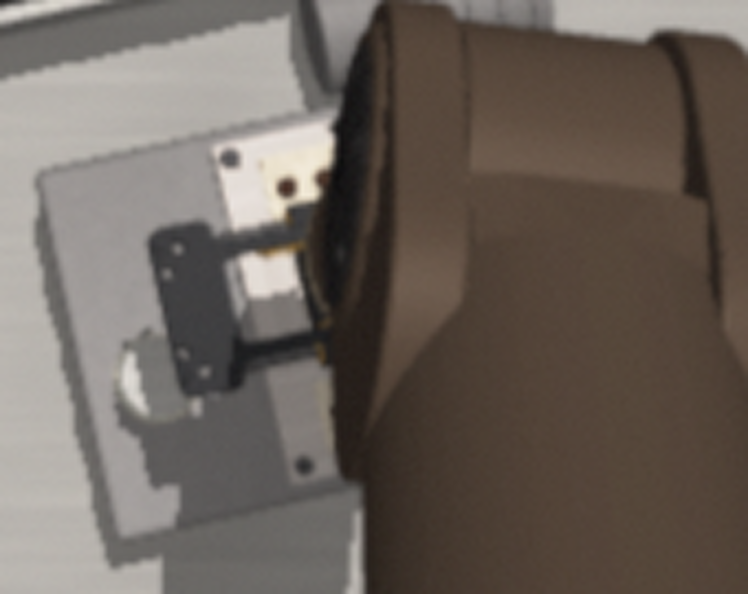

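```bash
python3 -m inch '[[[1,5,0,0,0],[1,5,0,0,0],[1,5,0,0,0],[1,5,0,0,0],[1,4,0,0,0],[1,2,0,0,0]]]'
python3 -c "
from h import *
st()"
```

```text
clock: 10.25
position: [0.5088, -0.0612, 0.1629]
ee_rot: [-0.336, 3.116, -0.004]
force: [4.6, 0.5, -3.2]
width: 0.005
t 10.25 tcp_g mm [[-25.8  52.2 162.9]] F_g [ 4.57 -0.46 -3.19] w 0.005 
 [[-1.     0.004  0.007]
 [ 0.004  1.    -0.003]
 [-0.007 -0.003 -1.   ]]
```

Force is rising; I'll creep a little further and watch.

```bash
python3 -m inch '[[[1,2,0,0,0],[1,2,0,0,0]]]'
python3 - <<'E'
from h import *
st()
a=eyes.get_image("side")["frame"][165:285,190:350]
cv2.imwrite("pics/side7.png",cv2.resize(a,None,fx=4.4,fy=4.4,interpolation=cv2.INTER_CUBIC))
E
```

```text
clock: 10.45
position: [0.5067, -0.0617, 0.1633]
ee_rot: [-0.336, 3.111, -0.004]
force: [8.8, 1.6, -6.6]
width: 0.004
t 10.45 tcp_g mm [[-28.   52.2 163.3]] F_g [ 8.98 -0.37 -6.65] w 0.004 
 [[-1.     0.003  0.012]
 [ 0.003  1.    -0.004]
 [-0.012 -0.004 -1.   ]]
```

View pics/side7.png

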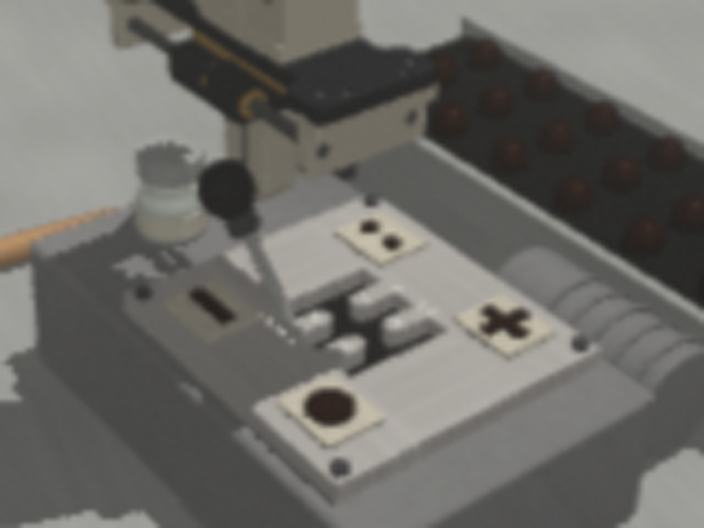

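```bash
python3 -c "
from h import *
ks(228,190);ks(264,165)"
python3 -m inch '[[[1,1.5,0,0,0],[1,1.5,0,0,0]]]'
python3 -c "
from h import *
st()"
```

```text
q [-0.268  0.284] knob_g mm [[-48.9  50.  176.2]]
q [-0.123  0.298] knob_g mm [[-22.7  53.9 180.5]]
clock: 10.75
position: [0.5071, -0.0615, 0.1641]
ee_rot: [-0.337, 3.105, -0.005]
force: [7.9, 2.3, -6.0]
width: 0.01
t 10.75 tcp_g mm [[-27.5  52.3 164.1]] F_g [ 8.25  0.54 -6.03] w 0.01 
 [[-1.     0.002  0.018]
 [ 0.002  1.    -0.005]
 [-0.018 -0.005 -1.   ]]
```

At the stop (lever ≈ -0.268, force up with no motion). Retreat straight away in +x, then up and clear.

```bash
python3 -m inch '[[[1,-5,0,0,0],[1,-20,0,0,0],[1,-30,0,0,0],[1,-20,0,0,0],[1,0,0,-30,0],[1,0,0,-40,0],[1,0,-45,-20,0],[1,0,-45,0,0],[1,0,-45,0,0],[1,0,-45,0,0],[1,0,-45,0,0],[1,0,0,0,0]]]'
python3 - <<'E'
from h import *
st()
for n in("side","top"):
    a=eyes.get_image(n)["frame"]; cv2.imwrite(f"pics/{n}8f.png",a);a=a[155:290,230:400] if n=="top" else a[165:285,190:350]
    cv2.imwrite(f"pics/{n}8.png",cv2.resize(a,None,fx=4.4,fy=4.4,interpolation=cv2.INTER_CUBIC))
E
```

```text
clock: 11.95
position: [0.6261, -0.27, 0.2572]
ee_rot: [-0.351, 3.121, -0.003]
force: [-0.7, -0.2, -0.9]
width: 0.008
t 11.95 tcp_g mm [[  43.3 -177.   257.2]] F_g [-0.73 -0.06 -0.86] w 0.008 
 [[-1.    -0.005  0.   ]
 [-0.005  1.    -0.002]
 [-0.    -0.002 -1.   ]]
```

View pics/side8.png

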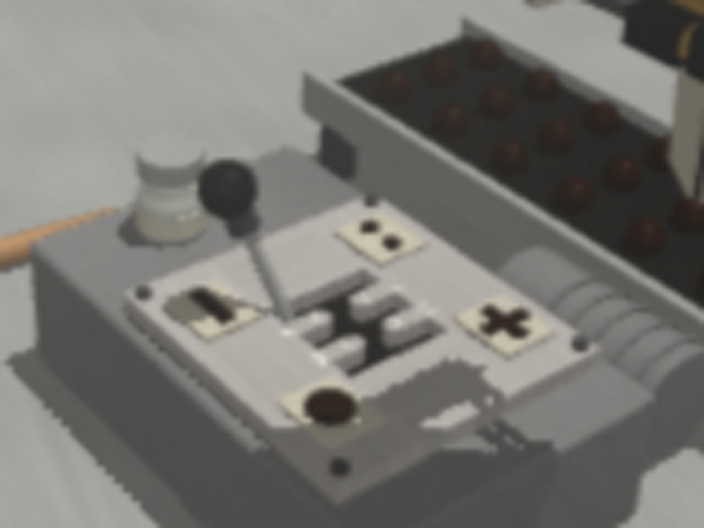

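View pics/top8.png

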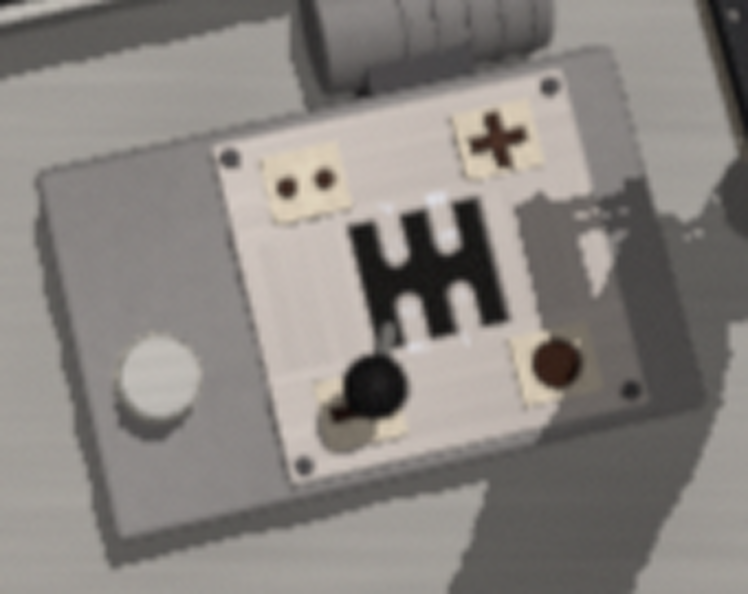

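View pics/top8f.png

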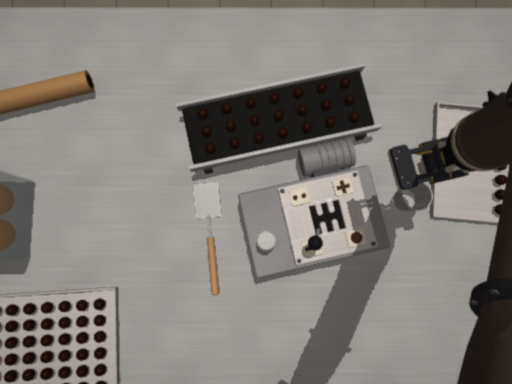

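```bash
python3 -c "
from h import *
q,r=knob(G,np.array([375,385])/4.4+[229.6,154.6],np.array([228,189])/4.4+[189.6,164.6]);print(q,r,np.array(kn(q))*1e3)
st()
from cell import workorder
if q[0]<-.25 and q[1]>.25: print(workorder.sign_off())"
```

```text
[-0.26374777  0.30029604] [ 0.18435737 -0.29038283 -0.44288995 -0.1552102 ] [[-48.22960015  52.8312004  175.60999365]]
t 12.15 tcp_g mm [[  47.3 -167.9  257.4]] F_g [0.24 0.82 0.83] w 0.006 
 [[-1.    -0.015  0.003]
 [-0.015  1.     0.003]
 [-0.003  0.003 -1.   ]]
the job is handed in; nothing more can be done
None
```

The lever is fully home in the slot tagged with the single long bar (the gearbox's -x, +y slot), and the job is handed in. I used shut fingertips and never gripped the lever. I pushed it back along the middle track to the cross channel, across to +y, then along -x to its stop. It entered no other tagged slot.

- **Lever position:** with the arm clear, both cameras together put the knob at about (-48, +53) mm from the gate's centre, lever -0.264 and lever_side +0.300. At the stop, the force rose to about 9 N and the tool stopped advancing.
- **Other items:** in the last pictures the jar and the spatula stand where they were. The beaker is where it was too, though the gripper partly hides it in the top view. I compared these by eye only.
- **End state:** the robot is touching nothing, about 12 s were used, and no check failed. The side camera alone at the stop gave the knob about 3 mm less across (50 mm against 53 mm), which is still within the slot's range.

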